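Feed a parts box down the slack-railed lane to the reader

TASK

Push the closed grey parts box that lies on the open end of the feed table down the lane between the two guide rails, narrow end first, until the sprung catch in the lane floor has popped up behind it. The rails have only just been set and their thumb nuts are still slack, so neither the box nor the gripper may touch either rail. Push gently with the fingertips, without gripping or lifting the box or ramming it against the end stop, and leave the other things on the bench alone.

Things in the scene. Friction and masses are not known exactly. Their poses are not given: they have to be found in the camera images.
- feed_table: Fixed dark grey plate, 210 (x) by 480 mm (y), top 12 mm above the bench. Origin: on the bench under its centre. Its y axis is the lane's centre line: the box lies on the open end (y 0.05 to 0.24) and travels towards -y; x points across, away from the robot. Black reader housing, 58 mm high, at y = -0.19 to -0.235. Thumb nuts outside the rails (x = +-0.076) stand 13 mm above the plate.
- parts_box: The box to push, lying on the open end of the feed table: closed grey metal box, 70 mm wide (its x), 127 mm long (its y), 28 mm high, lid fixed, 0.24 to 0.39 kg. Origin: centre of its underside; at the start its long axis is within about 20 degrees of the lane and its centre within 40 mm of the lane's centre line. It slides on the plate under a few N.
- rail_near: Guide rail on the robot's side of the lane: straight aluminium bar, 9 mm wide, 205 mm long, top 22 mm above the plate, from y = 0.035 (the mouth) to y = -0.170 in the feed table's frame; its inner face is at x = -0.044. Origin: on the plate's top at the feed table's centre (moves with the rail). Slack: it shifts sideways under about 1 N.
- rail_far: The same rail on the far side; inner face at x = +0.044 in the feed table's frame, so that the lane is 88 mm wide: 9 mm of air each side of a centred box.
- lane_mouth (a point): Middle of the lane's mouth, on the plate's top (feed table y = 0.035); its axes are the feed table's.
- lane_home (a point): Where the middle of the box's underside ends up when it is home, on the plate's top (feed table y = -0.108); the box has about 4 mm of play from here to the catch behind it and 4 mm to the end stop ahead.
- catch (a joint): Sprung catch in the lane floor, a steel flap 40 mm wide and 45 mm long, hinged at its mouth end and rising towards the end stop like a ramp. 0 = up (its tip stands 5 mm above the plate), 0.12 rad = pressed flush; the box's own weight presses it down as it passes, and it springs up by itself once the box is clear of it.
- catch_tip (a point): Middle of the catch's free edge, upper side (feed table y = -0.041 when up).
- end_stop: Fixed steel bracket across the lane's end with two rubber buffers, 20 mm high; the buffers' faces are at feed table y = -0.175. Origin: on the plate's top at the feed table's centre.
- paste_jar: Bystander: white jar with a green ribbed lid, 47 mm across, 44 mm high, on the bench beside the table. Origin: centre of its underside.
- screw_dish: Bystander: shallow round metal dish with screws, 72 mm across, 16 mm high, on the bench. Origin: centre of its underside.
- waiting_box: Bystander: a second closed grey parts box, the same size, waiting on the bench top itself, off the feed table. Origin: centre of its underside.

How it is judged (in metres and radians):
On the way:
1. the box, entering along the lane on the plate, presses the catch down (value of joint catch above 0.07 rad and y of parts_box in the frame of feed_table between -0.09 and 0.06 m and z of parts_box in the frame of feed_table below 0.022 m), for 0.1 s.
At the end, for the whole second after the job is handed in: The parts box lies flat between the rails, square to the lane (within 0.10 rad), between the end stop and the catch (centre 102.5 to 115 mm past the feed table's centre), at rest; the catch is up again (under 0.03 rad); neither rail has shifted by 1.5 mm (y of parts_box in the frame of feed_table between -0.115 and -0.1025 m and x of parts_box in the frame of feed_table between -0.009 and 0.009 m and z of parts_box in the frame of feed_table below 0.015 m and angle between the y axis of parts_box and the y axis of feed_table, either way round below 0.1 rad and angle between parts_box's own z axis and vertical below 0.05 rad and value of joint catch below 0.03 rad and linear speed of parts_box below 0.01 m/s and distance of each of rail_near, rail_far from where it was at the start of the episode below 0.0015 m); the robot touches nothing.
It fails at once if the box or the robot touches a guide rail (contact force between any of parts_box, the fingers, the arm and rail_near above 0.3 N or contact force between any of parts_box, the fingers, the arm and rail_far above 0.3 N).
It fails at once if the box is lifted or tipped (z of parts_box in the frame of feed_table above 0.027 m or angle between parts_box's own z axis and vertical above 0.2 rad).
It fails at once if the box is gripped or shoved hard (over 20 N from the fingers) (contact force between the fingers and parts_box above 20 N).
It fails at once if the box is rammed against the end stop (over 20 N) (contact force between parts_box and end_stop above 20 N).
It fails at once if a bystander is disturbed (distance of any of paste_jar, screw_dish, waiting_box from where it was at the start of the episode above 0.01 m).
It also fails if it takes over 64 s, if anything falls off the work surface, if the arm or the gripper's body presses on something with over 40 N, if the wrist force passes 120 N, or if a joint passes its speed limit or range.

ROBOT

A 6-joint arm with a two-finger parallel gripper is mounted at the origin on a cart in front of the work surface, level with it; the furniture and walls round the work are solid. World frame = base frame: x ahead of the robot, y to its left, z up, the work surface at z = 0. Lengths are in m, angles in degrees, forces in N, time in s.
With the tool pointing down it reaches from about 0.4 to 0.825 m from the base axis. Payload 7 kg.
Tool frame: the origin (TCP) lies at the very end of the fingers, on their centre line; the grasp point (between the pads) lies 19 mm behind it; z points along the fingers, y is the line along which they close (so a half turn about z gives the same grasp; the last joint's range is limited). The gripper opens to 88 mm and grips with 3 to 60 N. Pads are 19 mm wide; open, the fingers measure 130 mm over their backs; the gripper's body (78 mm by 193 mm) begins 47 mm behind the grasp point.
Start: joints at [-54.654, 20.546, 0.682, 0, -70.136, -16.507], TCP at [0.218, -0.639, 0.227] pointing down, gripper open.
Joint ranges: [-176.03, 176.03], [-82.01, 121.73], [-58.28, 71.71], [-173.87, 95.51], [-174.79, -0.11], [-173.66, 173.66]. Speed limits (degrees/s): [136.94, 136.94, 172.46, 180, 180, 180].

INTERFACE

Orientations are given as [roll, pitch, yaw] about the fixed x, y, z axes, in that order (R = Rz(yaw) Ry(pitch) Rx(roll)).
In Python, from plant import r gives the robot as it stands. The module is installed in compiled form; this text tells all that it offers.
- The arm moves only by the tool jog_arm, never from a script. Its arguments are lists of equal length, an entry for each row: "travel": the shift along the tool's x, y, z each as a share of 50 cm, from -1 to 1, a list of three; "dr": the turn, a rotation vector about the tool's x, y, z each as a share of 360 degrees, from -1 to 1, a list of three; "claw": the opening, from 0 (shut) to 1 (fully open). A call has exactly 10 rows; each row is the pose to reach, as a shift and turn from the pose commanded when the call began, along the tool's axes at that moment, turning the shorter way round; what a row does not reach only later rows make up. A row lasts 1/8 s, in which the tool goes at most 62.5 mm and 10.7 degrees, less where a joint would pass 70% of its speed; a pose out of reach is approached as far as the arm can. A call with a number of a shift or a turn outside -1 to 1 is refused whole. A call with a gripper value outside its range is refused whole. The fingers move at their own pace and stop on an object; "newtons" is the grip in N (left out, the last holds). Time passes only in rows, so rows that repeat a pose let the fingers close, or fill a call up. It gives the time, the measured TCP pose, the force, the opening and the grip force at its end, in the units of the state.
- r.get_state(): the state, without advancing time (a new reading comes with each control period).
- r.capture(name): name is "side" or "top" or "wrist"; returns a dict with "pixels" (400x640x3 uint8, red, green, blue), "range_z" (400x640 float32, m along the optical axis (not along the pixel's ray), 0 where there is no reading), "fx", "fy", "cx", "cy" (pixels), "position" and "attitude" of the camera in the world; the wrist camera has in their place "hand_eye" (4x4, takes a point from camera to tool coordinates, whose origin is the TCP and whose axes are the flange's). Camera axes: x right, y up, looking along -z (the intrinsics and any distortion apply to the point x, -y, -z); pixel columns grow to the right and rows downward; lengths in m; the calibration is good to about 2 mm. A picture is of the moment at which its call begins: read the wrist's pose just before it.
- r.close_job(): hands the job in; it is judged then, once.
Trained networks look in the newest picture that a camera, given by its name, has taken for a name from the list of things; names that differ only in an ending like _2 or _b are one class to them, and where a whole thing is asked for, a point or a joint stands for the part that bears it (a point fixed in the world has none). Each returns a list of dicts, best first, with "conf" (0 to 1); they miss things now and then, are a little off and sometimes report something else, mostly with a low value. They report only what shows in the picture. A call takes as long as a camera call.
- r.boxes_of(name, camera): "extent" ([left, top, right, bottom] in pixels, round what is visible of it).
- r.regions_of(name, camera): "pixels" (400x640 bool, what is visible of it) and "extent" ([left, top, right, bottom] in pixels, round what is visible of it).
- r.tip_of(name, camera): "at" ([column, row] in pixels: a listed point, or the origin of a listed thing).
The state is a dict: "time_s": time; "joints": joint angles; "qd": joint speeds; "joint_torque": joint torques, N m; "tcp_pos": TCP position; "eef_rot": TCP orientation; "contact_force": force on the tool from outside, world axes, zero at the start; "moment": the same for the moment, N m; "gripper_width": finger opening in m; "gripper_force": force on a finger pad.
Only numpy, scipy, OpenCV 4.12 (cv2) and the standard library are available. Lean on these libraries where they do the work, as an engineer would, in place of code of your own. Each camera call takes 0.05 s, during which the arm holds its last target. There are 200 camera calls.

## Working session

There is one attempt and no reset: what is moved stays moved. The work goes in short steps, Python scripts to look and compute and a tool call to move; the robot and the scene stay as the last step left them, time stands still between calls to the robot, and variables do not carry over. Pictures are saved under pics/ and viewed, at most 10 in all, crops included, and the job is handed in when it is done.

Besides the shell and the picture viewer there is one more tool, called after "Call:" by a JSON object that holds its "name" and its "arguments", one argument or row to a line. jog_arm: Moves the arm, as the interface text tells. Its arguments: {"type":"object","properties":{"travel":{"type":"array"},"dr":{"type":"array"},"claw":{"type":"array"},"newtons":{"type":"number"}},"required":["travel","dr","claw"]}

```bash
mkdir -p pics; ls; cat > h.py <<'E'
import numpy as np, cv2
from plant import r
from scipy.spatial.transform import Rotation as R
def cap(n):
    s=r.get_state(); c=r.capture(n); return s,c
def Tcam(s,c):
    if 'hand_eye' in c:
        T=np.eye(4); T[:3,:3]=R.from_euler('xyz',s['eef_rot'],degrees=True).as_matrix(); T[:3,3]=s['tcp_pos']
        return T@np.array(c['hand_eye'])
    T=np.eye(4); a=np.array(c['attitude'],float)
    T[:3,:3]=a if a.shape==(3,3) else R.from_euler('xyz',a,degrees=True).as_matrix()
    T[:3,3]=c['position']; return T
def cloud(s,c):
    z=c['range_z']; v,u=np.mgrid[0:z.shape[0],0:z.shape[1]]
    P=np.stack([(u-c['cx'])/c['fx']*z,-(v-c['cy'])/c['fy']*z,-z],-1)
    T=Tcam(s,c); W=P@T[:3,:3].T+T[:3,3]; W[z<=0]=np.nan; return W
def proj(s,c,W):
    T=Tcam(s,c); p=(np.atleast_2d(W)-T[:3,3])@T[:3,:3]
    return np.stack([c['cx']+c['fx']*p[:,0]/-p[:,2], c['cy']-c['fy']*p[:,1]/-p[:,2]],-1)
def save(c,f): cv2.imwrite('pics/'+f,cv2.cvtColor(c['pixels'],cv2.COLOR_RGB2BGR))
E
python3 - <<'E'
from h import *
s,c=cap('top'); save(c,'top0.png')
print(s); print({k:v for k,v in c.items() if k not in('pixels','range_z')})
W=cloud(s,c); np.savez('top0.npz',W=W,px=c['pixels'])
for n in ['parts_box','feed_table','rail_near','rail_far','paste_jar','screw_dish','waiting_box','end_stop','catch_tip']:
    for d in r.boxes_of(n,'top')[:2]: print(n,round(d['conf'],2),np.round(d['extent']))
for n in ['parts_box','feed_table','lane_mouth','lane_home','catch_tip']:
    for d in r.tip_of(n,'top')[:2]: print(n,round(d['conf'],2),np.round(d['at'],1))
E
```

```text
pics
{'time_s': 0.0, 'joints': array([-5.46550084e+01,  2.05908208e+01,  6.33938852e-01, -2.12740748e-02,
       -7.01366546e+01, -1.65081359e+01]), 'qd': array([-0.11115847, -0.0273564 ,  0.00681782, -0.00410537, -0.00095718,
        0.04521603]), 'joint_torque': array([ 9.13797812e-04, -5.82720208e+01,  2.93062913e+01,  6.99699104e+00,
        6.91094989e-03, -1.58930366e-04]), 'tcp_pos': array([ 0.21777269, -0.63837969,  0.22562726]), 'eef_rot': array([ 1.79904636e+02, -7.40660618e-03, -1.61170383e+02]), 'contact_force': array([-0.08343589, -0.33269805, -0.53189946]), 'moment': array([-0.02052211,  0.04770397,  0.05603285]), 'gripper_force': 0.0, 'gripper_width': 0.08766209540438713}
{'fx': 479.46933601785634, 'fy': 479.46933601785634, 'cx': 314.45865035850017, 'cy': 203.47371050083066, 'position': array([ 0.41730483, -0.17028953,  0.94299592]), 'attitude': array([  7.48619144,   0.69161086, -91.6650207 ])}
parts_box 0.91 [208. 184. 278. 222.]
feed_table 0.68 [189. 131. 447. 275.]
rail_near 0.87 [304. 209. 407. 245.]
rail_near 0.22 [314. 188. 338. 213.]
rail_far 0.59 [296. 145. 400. 180.]
paste_jar 0.75 [344. 108. 368. 135.]
paste_jar 0.52 [190. 132. 450. 276.]
screw_dish 0.88 [322. 257. 359. 297.]
waiting_box 0.9 [368. 247. 445. 288.]
end_stop 0.51 [407. 167. 414. 203.]
parts_box 0.63 [247.2 205.4]
parts_box 0.47 [301.3 202.7]
feed_table 0.88 [316.4 199.6]
lane_mouth 0.67 [300.1 199.4]
lane_home 0.65 [367.6 192.5]
catch_tip 0.64 [341.7 194. ]
```

```bash
python3 - <<'E'
from h import *
d=np.load('top0.npz'); W=d['W']
def rect(u0,v0,u1,v1,z0,z1,name):
    w=W[v0:v1,u0:u1].reshape(-1,3); w=w[(w[:,2]>z0)&(w[:,2]<z1)]
    q=cv2.minAreaRect((w[:,:2]*1000).astype(np.float32)); print(name,len(w),q,np.median(w[:,2]))
rect(200,175,287,230,.032,.050,'box')
rect(300,205,412,250,.028,.040,'near')
rect(290,140,405,185,.028,.040,'far')
rect(180,120,455,285,.006,.020,'table')
rect(365,240,450,295,.02,.04,'waiting')
rect(318,250,364,300,.004,.03,'dish')
rect(340,104,372,138,.03,.05,'jar')
i=cv2.imread('pics/top0.png'); cv2.imwrite('pics/top0c.png',cv2.resize(i[90:310,160:480],None,fx=2.5,fy=2.5))
E
```

```text
box 2424 ((541.1068115234375, -26.50432586669922), (126.55342864990234, 72.46188354492188), 89.765625) 0.04076495292015819
near 603 ((481.2098693847656, -241.09947204589844), (78.14306640625, 202.04193115234375), 1.8170132637023926) 0.03372372815462521
far 585 ((612.788818359375, -231.28382873535156), (49.58647537231445, 210.56768798828125), 1.9014896154403687) 0.03384784949076558
table 21160 ((543.5020141601562, -164.6016845703125), (511.1979675292969, 318.95013427734375), 88.361572265625) 0.012464599324377656
waiting 2506 ((411.5356750488281, -331.7621765136719), (72.31700134277344, 127.23013305664062), 6.797671318054199) 0.02868773579102729
dish 665 ((403.0137634277344, -204.61434936523438), (78.28238677978516, 89.86682891845703), 88.34229278564453) 0.010579527511083486
jar 467 ((699.4931640625, -246.4674835205078), (45.75436782836914, 45.58987045288086), 29.2533016204834) 0.044124304272028625
```

View pics/top0c.png

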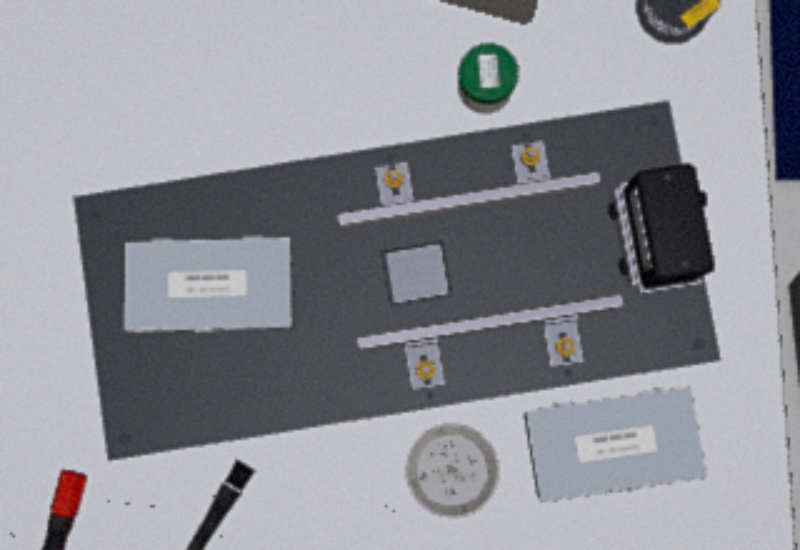

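```bash
cat >> h.py <<'E'
from scipy.optimize import least_squares
def onplane(s,c,uv,h):
    T=Tcam(s,c); uv=np.atleast_2d(uv).astype(float)
    d=np.stack([(uv[:,0]-c['cx'])/c['fx'],-(uv[:,1]-c['cy'])/c['fy'],-np.ones(len(uv))],-1)@T[:3,:3].T
    return T[:3,3]+d*((h-T[2,3])/d[:,2])[:,None]
def table_from_corners(s,c,uv):   # order (-,+)near-open... image pts for model corners
    M=np.array([[.105,.24],[.105,-.24],[-.105,-.24],[-.105,.24]])
    P=onplane(s,c,uv,.012)[:,:2]
    f=lambda q:(M@np.array([[np.cos(q[2]),np.sin(q[2])],[-np.sin(q[2]),np.cos(q[2])]])+q[:2]-P).ravel()
    o=least_squares(f,[.54,-.16,.1]); return o.x,o.fun
def T2(q): return np.array([[np.cos(q[2]),-np.sin(q[2])],[np.sin(q[2]),np.cos(q[2])]])
E
python3 - <<'E'
from h import *
s,c=cap('top'); W=cloud(s,c)
uv=np.array([[75,197],[668,101],[719,359],[108,459]])/2.5+[160,90]
q,e=table_from_corners(s,c,uv); print(q[:2],np.degrees(q[2]),(e*1000).round(1))
A=T2(q)
for n in ['rail_near','rail_far','parts_box']:
    m=r.regions_of(n,'top')[0]['pixels']
    h=.040 if n=='parts_box' else .034
    v,u=np.nonzero(m); P=onplane(s,c,np.stack([u,v],-1),h)[:,:2]
    t=(P-q[:2])@A
    b=cv2.minAreaRect((t*1000).astype(np.float32)); print(n,len(u),b, t.min(0),t.max(0), t.mean(0),np.degrees(np.polyfit(t[:,1],t[:,0],1)[0]))
    if n=='parts_box': print('world centre',P.mean(0))
w=W[175:230,200:287].reshape(-1,3); w=w[(w[:,2]>.034)&(w[:,2]<.05)]; t=(w[:,:2]-q[:2])@A
print('box cloud',cv2.minAreaRect((t*1000).astype(np.float32)))
print('bias z plate',np.nanmedian(W[190:210,285:297,2]))
E
```

```text
[ 0.54504495 -0.16805069] 7.542454860251404 [ 0.8  1.5  0.8 -0.7 -0.8 -1.2 -0.8  0.4]
rail_near 1116 ((-66.08900451660156, -66.71173858642578), (47.41695785522461, 203.57135009765625), 0.6895354986190796) [-0.0895347  -0.16824668] [-0.0416621   0.03527334] [-0.05890739 -0.06734829] -0.6668436753023598
rail_far 1052 ((63.09000778198242, -65.74856567382812), (201.55140686035156, 43.96942901611328), 89.93734741210938) [ 0.04103975 -0.1665103 ] [0.08502206 0.03504191] [ 0.05566901 -0.06532624] -0.28171782974653387
parts_box 2382 ((14.363424301147461, 140.2963104248047), (126.25288391113281, 72.14480590820312), 82.42305755615234) [-0.02716831  0.07461125] [0.05438999 0.20660096] [0.01350982 0.14013549] 5.284616139344205
world centre [ 0.54004358 -0.02735436]
box cloud ((14.65147590637207, 140.76266479492188), (126.16323852539062, 72.5490951538086), 82.2577133178711)
bias z plate 0.01240853759349636
```

```bash
cat >> h.py <<'E'
Q=np.array([.54504,-.16805,np.radians(7.54)])
def lane(p): return (np.asarray(p)[:2]-Q[:2])@T2(Q)
def world(x,y): return T2(Q)@[x,y]+Q[:2]
def plan(x,y,z,psi,frame='lane'):
    s=r.get_state(); R0=R.from_euler('xyz',s['eef_rot'],degrees=True)
    p=np.append(world(x,y),z); d=R0.inv().apply(p-s['tcp_pos'])
    w=(R0.inv()*R.from_euler('xyz',[180,0,psi],degrees=True)).as_rotvec(degrees=True)
    print('t',round(s['time_s'],2),'lane',(lane(s['tcp_pos'])*1000).round(1),'z',round(s['tcp_pos'][2]*1000,1),'rot',np.round(s['eef_rot'],2),'F',np.round(s['contact_force'],2),'w',round(s['gripper_width'],4))
    print('travel',(d/.5).round(4),'dr',(w/360).round(4))
E
python3 - <<'E'
from h import *
W=np.load('top0.npz')['W'].reshape(-1,3); W=W[np.isfinite(W[:,0])]
w=W[(W[:,2]>.1)&(W[:,0]>.2)&(W[:,0]<.8)&(W[:,1]<.3)]; print(len(w), w[:,2].max() if len(w) else 0, w[:,:2].min(0) if len(w) else 0,w[:,:2].max(0) if len(w) else 0)
plan(.085,.14,.20,-172.46)
E
```

```text
51593 0.3711605855044624 [ 0.20014763 -0.69249165] [0.79999684 0.29999249]
t 0.95 lane [-386.  -423.8] z 226.6 rot [-180.      0.   -161.16] F [-0.28  0.24 -0.14] w 0.0876
travel [-1.1448  0.9211  0.0532] dr [-0.      0.      0.0314]
```

```bash
python3 - <<'E'
from h import *
W=np.load('top0.npz')['W']; 
H=np.nan_to_num(W[...,2]); print(H[::40,::40].round(2))
print(W[::80,::80,0].round(2)); print(W[::80,::80,1].round(2))
E
```

```text
[[-0.    0.    0.    0.    0.21  0.24  0.27  0.29  0.32  0.34  0.37  0.
  -0.21 -0.1   0.17  0.21]
 [ 0.24  0.04  0.01 -0.    0.09  0.12  0.15  0.19  0.22  0.25  0.03  0.
  -0.13 -0.03  0.18  0.2 ]
 [ 0.2   0.2   0.01  0.    0.    0.   -0.    0.    0.11  0.13  0.    0.04
  -0.15 -0.28  0.17  0.19]
 [ 0.21  0.2   0.12  0.03  0.    0.    0.    0.   -0.    0.04 -0.    0.
  -0.16 -0.28  0.17  0.2 ]
 [ 0.07  0.05  0.05  0.05  0.    0.    0.01  0.01  0.02  0.01  0.01  0.
  -0.25  0.07  0.18  0.18]
 [ 0.05  0.05  0.05  0.05 -0.    0.01  0.04  0.01  0.01  0.01  0.01  0.06
  -0.22  0.06  0.18  0.18]
 [ 0.05  0.05  0.03  0.03  0.    0.01  0.01  0.01  0.01  0.01  0.01 -0.
  -0.26  0.01  0.18  0.18]
 [-0.    0.    0.    0.01 -0.    0.    0.    0.    0.    0.    0.03  0.03
  -0.28 -0.01  0.17  0.17]
 [-0.    0.    0.    0.   -0.    0.    0.    0.    0.   -0.    0.   -0.
  -0.28 -0.11  0.17  0.17]
 [-0.75 -0.75 -0.75 -0.76 -0.75 -0.75 -0.65 -0.65 -0.65 -0.75 -0.75 -0.75
  -0.28 -0.28  0.16  0.17]]
[[1.   0.99 0.86 0.82 0.79 0.75 1.08 0.85]
 [0.73 0.81 0.81 0.8  0.75 0.79 0.84 0.71]
 [0.63 0.63 0.64 0.63 0.62 0.62 0.67 0.58]
 [0.48 0.48 0.48 0.47 0.47 0.46 0.47 0.45]
 [0.33 0.33 0.32 0.32 0.32  nan 0.27 0.32]]
[[ 0.49  0.32  0.08 -0.06 -0.18 -0.28 -0.6  -0.59]
 [ 0.34  0.31  0.15 -0.02 -0.18 -0.34 -0.56 -0.58]
 [ 0.42  0.28  0.15 -0.02 -0.18 -0.33 -0.58 -0.56]
 [ 0.43  0.29  0.14 -0.02 -0.17 -0.33 -0.57 -0.55]
 [ 0.45  0.3   0.14 -0.01 -0.17   nan -0.56 -0.54]]
```

View pics/top0.png

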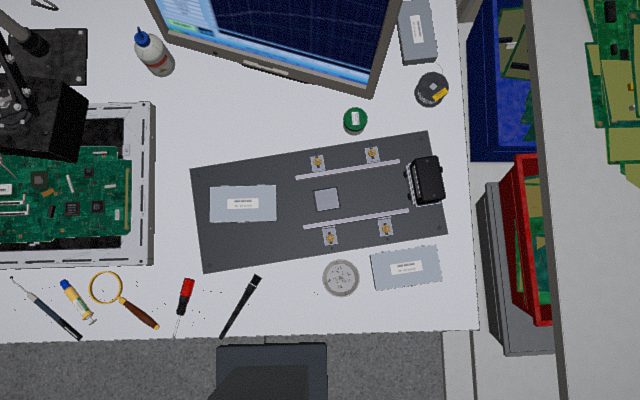

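```bash
python3 - <<'E'
from h import *
W=np.load('top0.npz')['W'].reshape(-1,3); W=W[np.isfinite(W[:,0])]
for y0 in np.arange(-.5,.35,.1):
    w=W[(W[:,2]>.07)&(W[:,1]>y0)&(W[:,1]<y0+.1)&(W[:,0]>.35)]
    w=w[w[:,0].argsort()][:1] if len(w) else w; print(round(y0,1),w.round(3))
E
```

```text
-0.5 [[ 0.535 -0.401  0.071]]
-0.4 [[ 0.531 -0.366  0.07 ]]
-0.3 [[ 0.722 -0.274  0.098]]
-0.2 [[ 0.746 -0.198  0.087]]
-0.1 [[ 0.776 -0.098  0.102]]
-0.0 [[0.812 0.    0.089]]
0.1 [[0.812 0.147 0.075]]
0.2 [[0.614 0.264 0.139]]
0.3 [[0.62  0.302 0.191]]
```

Call:
{"name": "jog_arm", "arguments": {
  "travel": [
    [-0.125,0.1,0],
    [-0.22,0.177,0],
    [-0.31,0.25,0],
    [-0.41,0.33,0],
    [-0.5,0.4,0],
    [-0.58,0.47,0],
    [-0.65,0.52,0],
    [-0.7,0.56,0],
    [-0.7,0.56,0],
    [-0.7,0.56,0]
  ],
  "dr": [
    [0,0,0.005],
    [0,0,0.01],
    [0,0,0.015],
    [0,0,0.02],
    [0,0,0.025],
    [0,0,0.031],
    [0,0,0.031],
    [0,0,0.031],
    [0,0,0.031],
    [0,0,0.031]
  ],
  "claw": [1,1,1,1,1,1,1,1,1,1]
}}

```text
time_s: 2.2
tcp_pos: [0.4587, -0.2608, 0.2266]
eef_rot: [-180.0, -0.0, -172.3]
contact_force: [0.0, -0.6, -0.6]
gripper_width: 0.0875
gripper_force: 0.0
```

```bash
python3 - <<'E'
from h import *
plan(.085,.14,.12,-172.46)
E
```

```text
t 2.2 lane [-97.8 -80.6] z 226.6 rot [-180.     -0.   -172.29] F [ 0.05 -0.57 -0.59] w 0.0875
travel [-0.3669  0.4402  0.2132] dr [-0.     -0.      0.0005]
```

Call:
{"name": "jog_arm", "arguments": {
  "travel": [
    [-0.08,0.1,0.03],
    [-0.16,0.2,0.06],
    [-0.24,0.29,0.1],
    [-0.31,0.37,0.15],
    [-0.367,0.44,0.2],
    [-0.367,0.44,0.25],
    [-0.367,0.44,0.3],
    [-0.367,0.44,0.35],
    [-0.367,0.44,0.39],
    [-0.367,0.44,0.408]
  ],
  "dr": [
    [0,0,0],
    [0,0,0],
    [0,0,0],
    [0,0,0],
    [0,0,0],
    [0,0,0],
    [0,0,0],
    [0,0,0],
    [0,0,0],
    [0,0,0]
  ],
  "claw": [1,1,1,1,1,1,1,1,1,1]
}}

```text
time_s: 3.45
tcp_pos: [0.6105, -0.0195, 0.0213]
eef_rot: [-180.0, -0.1, -172.4]
contact_force: [0.1, -0.4, -0.5]
gripper_width: 0.0873
gripper_force: 0.0
```

```bash
python3 - <<'E'
from h import *
plan(.045,.14,.022,-172.46)
s,c=cap('wrist'); save(c,'w1.png')
E
```

```text
t 3.45 lane [ 84.4 138.7] z 21.3 rot [-1.7999e+02 -1.1000e-01 -1.7240e+02] F [ 0.13 -0.39 -0.46] w 0.0873
travel [ 0.0788  0.0028 -0.0012] dr [-0.     -0.0003  0.0002]
```

View pics/w1.png

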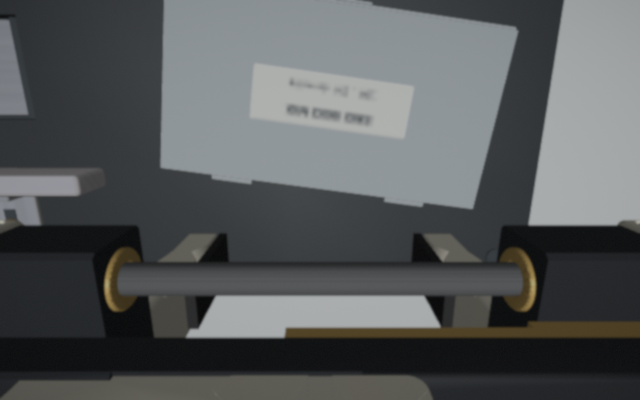

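Call:
{"name": "jog_arm", "arguments": {
  "travel": [
    [0.01,0.001,0],
    [0.02,0.002,0],
    [0.027,0.003,0],
    [0.033,0.003,0],
    [0.039,0.003,0],
    [0.045,0.003,0],
    [0.05,0.003,0],
    [0.055,0.003,0],
    [0.06,0.003,0],
    [0.064,0.003,0]
  ],
  "dr": [
    [0,0,0],
    [0,0,0],
    [0,0,0],
    [0,0,0],
    [0,0,0],
    [0,0,0],
    [0,0,0],
    [0,0,0],
    [0,0,0],
    [0,0,0]
  ],
  "claw": [1,1,1,1,1,1,1,1,1,1]
}}

```text
time_s: 4.75
tcp_pos: [0.5791, -0.0211, 0.0225]
eef_rot: [-180.0, -0.0, -172.3]
contact_force: [1.2, 1.8, 0.3]
gripper_width: 0.0875
gripper_force: 0.5
```

```bash
cat >> h.py <<'E'
def boxpose(cam,f=None):
    s,c=cap(cam); ds=r.regions_of('parts_box',cam)
    for d in ds[:3]:
        v,u=np.nonzero(d['pixels']); t=(onplane(s,c,np.stack([u,v],-1),.040)[:,:2]-Q[:2])@T2(Q)
        b=cv2.minAreaRect((t*1000).astype(np.float32)); print(cam,round(d['conf'],2),len(u),np.round(b[0],1),np.round(b[1],1),round(b[2],2),'min',(t.min(0)*1e3).round(1),'max',(t.max(0)*1e3).round(1))
    if f: save(c,f)
    return s,c,ds
E
python3 - <<'E'
from h import *
plan(.045,.14,.022,-172.46)
boxpose('top','t2.png'); boxpose('wrist')
E
```

```text
t 4.75 lane [ 53.1 141.2] z 22.5 rot [-1.8000e+02 -1.0000e-02 -1.7232e+02] F [1.15 1.81 0.3 ] w 0.0875
travel [ 0.0162 -0.0024  0.001 ] dr [-0.     -0.      0.0004]
top 0.9 2049 [  1.5 136.7] [128.2  60.8] 89.78 min [-28.9  72.7] max [ 32.1 200.8]
wrist 0.96 55436 [  7.5 137.6] [ 72.3 127.6] 0.18 min [-28.6  73.8] max [ 43.8 201.5]
wrist 0.43 2385 [-44.5  37.6] [28.5 11.4] 89.33 min [-50.2  23.4] max [-38.7  51.9]
```

Call:
{"name": "jog_arm", "arguments": {
  "travel": [
    [0.004,0,0],
    [0.008,0,0],
    [0.012,0,0],
    [0.0145,0,0],
    [0.0155,0,0],
    [0.0155,0,0],
    [0.0155,0,0],
    [0.005,0,0],
    [-0.02,0,0],
    [-0.05,0,0]
  ],
  "dr": [
    [0,0,0],
    [0,0,0],
    [0,0,0],
    [0,0,0],
    [0,0,0],
    [0,0,0],
    [0,0,0],
    [0,0,0],
    [0,0,0],
    [0,0,0]
  ],
  "claw": [1,1,1,1,1,1,1,1,1,1]
}}

```text
time_s: 6.2
tcp_pos: [0.6053, -0.0176, 0.0227]
eef_rot: [-180.0, 0.0, -172.3]
contact_force: [0.9, 0.6, -1.3]
gripper_width: 0.0873
gripper_force: 0.0
```

```bash
python3 - <<'E'
from h import *
plan(.0,.25,.12,97.54)
boxpose('wrist')
E
```

```text
t 6.2 lane [ 79.5 141.3] z 22.7 rot [-1.8000e+02  1.0000e-02 -1.7232e+02] F [ 0.92  0.63 -1.35] w 0.0873
travel [ 0.1583  0.2179 -0.1947] dr [0.     0.     0.2504]
wrist 0.73 56006 [  5.8 137.8] [ 61.6 127.6] 0.21 min [-25.2  74. ] max [ 36.5 201.6]
```

Call:
{"name": "jog_arm", "arguments": {
  "travel": [
    [0,0,-0.1],
    [0.02,0.02,-0.19],
    [0.05,0.06,-0.195],
    [0.08,0.1,-0.195],
    [0.11,0.14,-0.195],
    [0.13,0.17,-0.195],
    [0.15,0.2,-0.195],
    [0.158,0.218,-0.195],
    [0.158,0.218,-0.195],
    [0.158,0.218,-0.195]
  ],
  "dr": [
    [0,0,-0.02],
    [0,0,-0.045],
    [0,0,-0.07],
    [0,0,-0.1],
    [0,0,-0.127],
    [0,0,-0.155],
    [0,0,-0.18],
    [0,0,-0.21],
    [0,0,-0.235],
    [0,0,-0.25]
  ],
  "claw": [1,0.23,0.23,0.23,0.23,0.23,0.23,0.23,0.23,0.23]
}}

```text
time_s: 7.55
tcp_pos: [0.5112, 0.08, 0.1201]
eef_rot: [180.0, 0.0, -82.1]
contact_force: [-0.1, 0.4, -0.9]
gripper_width: 0.0204
gripper_force: 0.0
```

```bash
python3 - <<'E'
from h import *
plan(.0,.225,.022,-82.46)
s,c,ds=boxpose('wrist','w3.png')
for n in ['rail_near','rail_far']:
    m=r.regions_of(n,'wrist')[0]['pixels']; W=cloud(s,c)
    v,u=np.nonzero(m); t=(onplane(s,c,np.stack([u,v],-1),.034)[:,:2]-Q[:2])@T2(Q)
    z=W[v,u,2]; k=(z>.03)&(z<.04); print(n,(t[k].min(0)*1e3).round(1),(t[k].max(0)*1e3).round(1),k.sum(),(np.percentile(t[k],[2,98],axis=0)*1e3).round(1))
E
```

```text
t 7.55 lane [ -1.  250.3] z 120.1 rot [179.99   0.   -82.07] F [-0.12  0.36 -0.88] w 0.0204
travel [ 0.0507 -0.0016  0.1962] dr [0.     0.     0.0011]
wrist 0.82 15020 [  0.3 161.2] [82.  71.3] 89.23 min [-35.7 120.7] max [ 36.2 202.2]Traceback (most recent call last):
  File "<stdin>", line 5, in <module>
IndexError: list index out of range
```

View pics/w3.png

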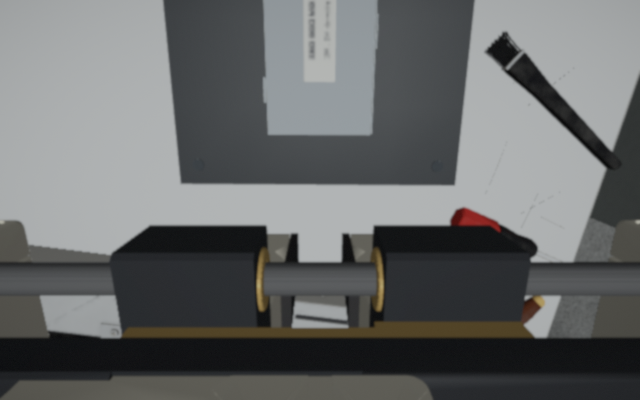

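Call:
{"name": "jog_arm", "arguments": {
  "travel": [
    [0.01,-0.001,0.04],
    [0.02,-0.002,0.09],
    [0.03,-0.002,0.13],
    [0.04,-0.002,0.16],
    [0.045,-0.002,0.18],
    [0.05,-0.002,0.19],
    [0.05,-0.002,0.195],
    [0.05,-0.002,0.195],
    [0.05,-0.002,0.195],
    [0.05,-0.002,0.195]
  ],
  "dr": [
    [0,0,0.001],
    [0,0,0.001],
    [0,0,0.001],
    [0,0,0.001],
    [0,0,0.001],
    [0,0,0.001],
    [0,0,0.001],
    [0,0,0.001],
    [0,0,0.001],
    [0,0,0.001]
  ],
  "claw": [0.23,0.23,0.23,0.23,0.23,0.23,0.23,0.23,0.23,0.23]
}}

```text
time_s: 8.95
tcp_pos: [0.5158, 0.0553, 0.0229]
eef_rot: [-180.0, 0.0, -82.7]
contact_force: [-0.3, 0.8, 0.2]
gripper_width: 0.0199
gripper_force: 0.0
```

```bash
python3 - <<'E'
from h import *
plan(.0,.15,.022,-82.46)
E
```

```text
t 8.95 lane [  0.3 225.2] z 22.9 rot [-1.7996e+02  1.0000e-02 -8.2670e+01] F [-0.32  0.79  0.16] w 0.0199
travel [ 0.1505 -0.      0.0018] dr [-0.0001  0.     -0.0006]
```

Call:
{"name": "jog_arm", "arguments": {
  "travel": [
    [0.01,0,0],
    [0.018,0,0],
    [0.026,0,0],
    [0.035,0,0],
    [0.045,0,0],
    [0.056,0,0],
    [0.067,0,0],
    [0.078,0,0],
    [0.089,0,0],
    [0.1,0,0]
  ],
  "dr": [
    [0,0,-0.0005],
    [0,0,-0.0005],
    [0,0,-0.0005],
    [0,0,-0.0005],
    [0,0,-0.0005],
    [0,0,-0.0005],
    [0,0,-0.0005],
    [0,0,-0.0005],
    [0,0,-0.0005],
    [0,0,-0.0005]
  ],
  "claw": [0.23,0.23,0.23,0.23,0.23,0.23,0.23,0.23,0.23,0.23]
}}

```text
time_s: 10.2
tcp_pos: [0.522, 0.0052, 0.0226]
eef_rot: [-180.0, 0.0, -82.5]
contact_force: [0.9, 1.6, 0.6]
gripper_width: 0.0202
gripper_force: 0.8
```

```bash
cat >> h.py <<'E'
def look(f=None):
    s,c,ds=boxpose('wrist',f); W=cloud(s,c); t=(W[...,:2]-Q[:2])@T2(Q); z=W[...,2]
    k=(z>.029)&(z<.037)&(abs(t[...,1]+.067)<.12)
    for sg in(-1,1):
        m=k&(sg*t[...,0]>.038)&(sg*t[...,0]<.065)
        if m.sum()>50:
            yb=t[...,1][m]; xb=sg*t[...,0][m]
            print('rail',sg,m.sum(),'y',(np.percentile(yb,[2,98])*1e3).round(1),'x',(np.percentile(xb,[3,50,97])*1e3).round(1))
E
python3 - <<'E'
from h import *
plan(.0,.10,.022,-82.46)
look('w4.png')
boxpose('top')
E
```

```text
t 10.2 lane [-1.000e-01  1.747e+02] z 22.6 rot [-180.      0.    -82.51] F [0.87 1.57 0.63] w 0.0202
travel [ 0.1495 -0.0003  0.0011] dr [-0.      0.     -0.0001]
wrist 0.83 42970 [1.000e-01 1.165e+02] [72.1 93.9] 0.04 min [-35.9  69.5] max [ 36.2 163.4]
top 0.96 2144 [-0.1 92. ] [ 73.9 116.2] 1.27 min [-37.2  34.4] max [ 37.4 150.4]
```

View pics/w4.png

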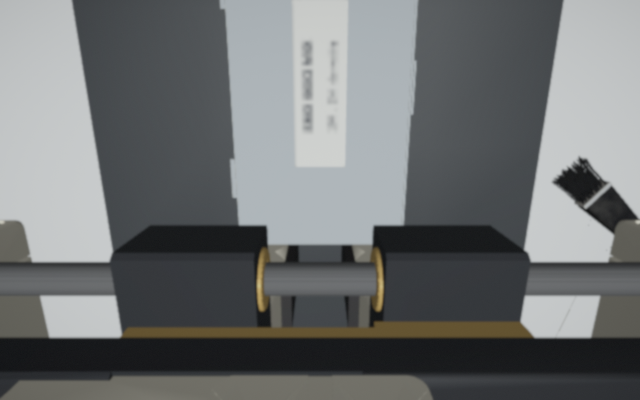

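Call:
{"name": "jog_arm", "arguments": {
  "travel": [
    [0.012,0,0],
    [0.024,0,0],
    [0.036,0,0],
    [0.048,0,0],
    [0.06,0,0],
    [0.072,0,0],
    [0.084,0,0],
    [0.096,0,0],
    [0.108,0,0],
    [0.12,0,0]
  ],
  "dr": [
    [0,0,0],
    [0,0,0],
    [0,0,0],
    [0,0,0],
    [0,0,0],
    [0,0,0],
    [0,0,0],
    [0,0,0],
    [0,0,0],
    [0,0,0]
  ],
  "claw": [0.23,0.23,0.23,0.23,0.23,0.23,0.23,0.23,0.23,0.23]
}}

```text
time_s: 11.65
tcp_pos: [0.5298, -0.0544, 0.0226]
eef_rot: [180.0, -0.0, -82.5]
contact_force: [-0.5, 1.7, -0.0]
gripper_width: 0.0203
gripper_force: 0.5
```

```bash
python3 - <<'E'
from h import *
plan(.0,-.033,.022,-82.46)
look('w5.png')
boxpose('top','t5.png')
i=cv2.imread('pics/t5.png'); cv2.imwrite('pics/t5c.png',cv2.resize(i[130:280,180:460],None,fx=2.8,fy=2.8))
E
```

```text
t 11.65 lane [ -0.2 114.7] z 22.6 rot [180.   -0.  -82.5] F [-0.53  1.65 -0.04] w 0.0203
travel [ 0.2954 -0.0007  0.0011] dr [ 0.     -0.     -0.0001]
wrist 0.92 42711 [-0.1 56.2] [71.7 93.5] 0.04 min [-36.    9.5] max [ 35.8 102.9]
rail -1 2097 y [ 8.3 35.6] x [42.8 46.4 51.4]
rail 1 2112 y [ 8.4 35.9] x [44.8 48.4 53.3]
top 0.87 2022 [-0.9 30. ] [ 72.1 110.3] 0.02 min [-36.9 -25.2] max [35.2 85.1]
```

View pics/w5.png

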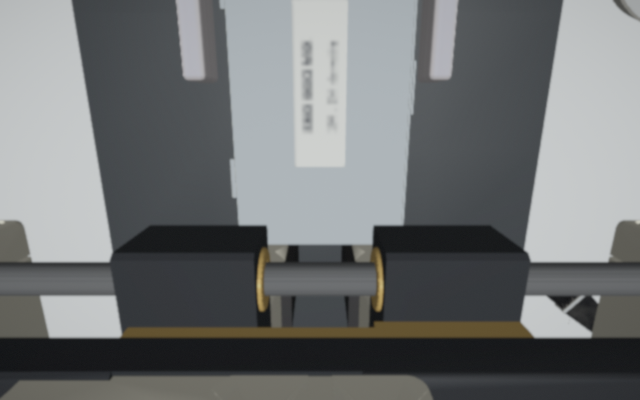

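View pics/t5c.png

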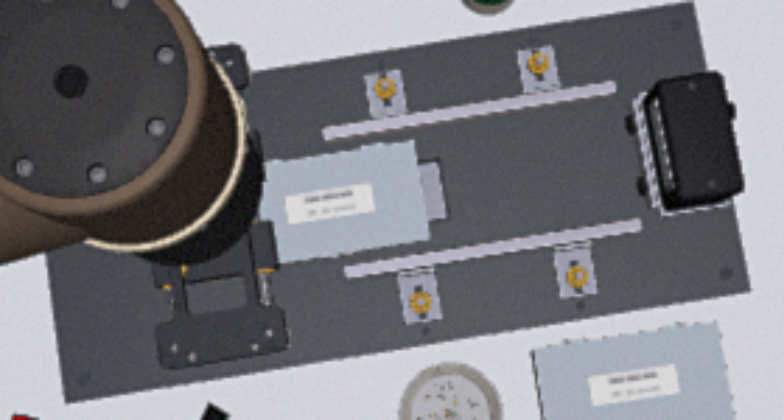

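Call:
{"name": "jog_arm", "arguments": {
  "travel": [
    [0.013,0,0],
    [0.026,0,0],
    [0.039,-0.001,0],
    [0.052,-0.001,0],
    [0.065,-0.001,0],
    [0.078,-0.001,0],
    [0.091,-0.002,0],
    [0.104,-0.002,0],
    [0.117,-0.002,0],
    [0.13,-0.002,0]
  ],
  "dr": [
    [0,0,0],
    [0,0,0],
    [0,0,0],
    [0,0,0],
    [0,0,0],
    [0,0,0],
    [0,0,0],
    [0,0,0],
    [0,0,0],
    [0,0,0]
  ],
  "claw": [0.23,0.23,0.23,0.23,0.23,0.23,0.23,0.23,0.23,0.23]
}}

```text
time_s: 13.1
tcp_pos: [0.5394, -0.1187, 0.0226]
eef_rot: [-180.0, 0.0, -82.5]
contact_force: [0.5, 2.9, 2.3]
gripper_width: 0.0201
gripper_force: 1.1
```

```bash
python3 - <<'E'
from h import *
plan(.0,-.033,.022,-82.46)
look('w6.png')
boxpose('top','t6.png')
E
```

```text
t 13.1 lane [ 0.8 49.7] z 22.6 rot [-179.99    0.    -82.5 ] F [0.45 2.88 2.25] w 0.0201
travel [0.1653 0.0016 0.0012] dr [-0.      0.     -0.0001]
wrist 0.81 42830 [ 0.9 -8.7] [93.9 71.7] 89.84 min [-35.  -55.5] max [36.8 38.3]
rail -1 5821 y [-55.8  29.3] x [42.8 46.6 53.3]
rail 1 5863 y [-55.8  29.4] x [44.9 48.6 55.7]
top 0.63 1819 [  0.3 -40.9] [ 72.5 100. ] 0.55 min [-36.  -90.7] max [36.8  8.9]
```

Call:
{"name": "jog_arm", "arguments": {
  "travel": [
    [0.012,0,0],
    [0.024,0,0],
    [0.036,0,0],
    [0.048,0,0],
    [0.06,0,0],
    [0.072,0,0],
    [0.084,0,0],
    [0.096,0,0],
    [0.108,0,0],
    [0.12,0,0]
  ],
  "dr": [
    [0,0,0],
    [0,0,0],
    [0,0,0],
    [0,0,0],
    [0,0,0],
    [0,0,0],
    [0,0,0],
    [0,0,0],
    [0,0,0],
    [0,0,0]
  ],
  "claw": [0.23,0.23,0.23,0.23,0.23,0.23,0.23,0.23,0.23,0.23]
}}

```text
time_s: 14.55
tcp_pos: [0.5471, -0.1782, 0.0226]
eef_rot: [-180.0, 0.0, -82.5]
contact_force: [-0.1, 1.4, -0.7]
gripper_width: 0.0201
gripper_force: 0.6
```

```bash
python3 - <<'E'
from h import *
plan(.001,-.033,.022,-82.46)
look('w7.png')
boxpose('top','t7.png')
a=cv2.imread('pics/t7.png')[130:260,290:460]; b=cv2.imread('pics/w7.png')
cv2.imwrite('pics/c7.png',cv2.resize(a,None,fx=4.5,fy=4.5,interpolation=cv2.INTER_CUBIC))
E
```

```text
t 14.55 lane [  0.7 -10.3] z 22.6 rot [-180.     0.   -82.5] F [-0.07  1.44 -0.67] w 0.0201
travel [ 0.0454 -0.0005  0.0012] dr [-0.      0.     -0.0001]
wrist 0.69 42978 [  0.9 -68.6] [94.  72.1] 89.8 min [ -35.2 -115.5] max [ 37.  -21.6]
rail -1 5719 y [-116.   -30.6] x [42.8 46.5 52.2]
rail 1 5760 y [-116.1  -30.5] x [44.9 48.6 54.3]
top 0.9 1567 [-1.000e-01 -1.035e+02] [73.5 95.4] 1.56 min [ -37.4 -151.9] max [ 37.  -56.3]
```

View pics/c7.png

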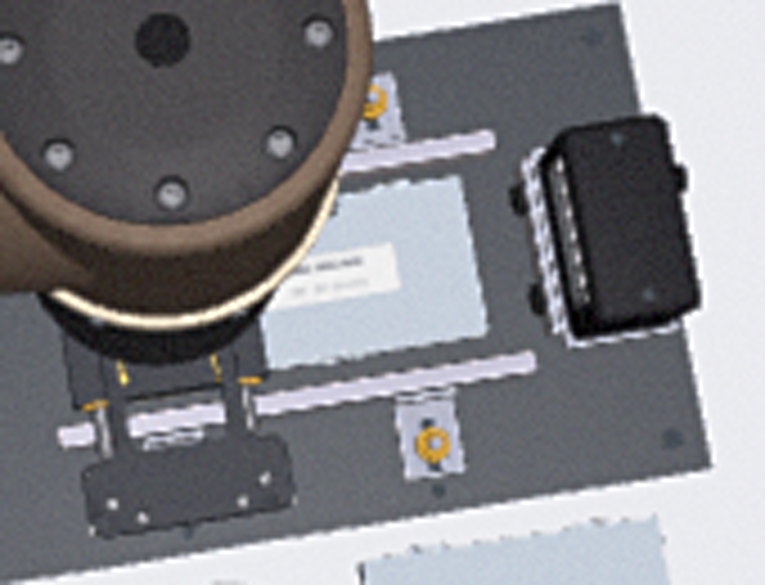

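Call:
{"name": "jog_arm", "arguments": {
  "travel": [
    [0.006,0,0],
    [0.012,0,0],
    [0.018,0,0],
    [0.023,0,0],
    [0.028,0,0],
    [0.032,0,0],
    [0.035,0,0],
    [0.038,0,0],
    [0.04,0,0],
    [0.041,0,0]
  ],
  "dr": [
    [0,0,0],
    [0,0,0],
    [0,0,0],
    [0,0,0],
    [0,0,0],
    [0,0,0],
    [0,0,0],
    [0,0,0],
    [0,0,0],
    [0,0,0]
  ],
  "claw": [0.23,0.23,0.23,0.23,0.23,0.23,0.23,0.23,0.23,0.23]
}}

```text
time_s: 16.0
tcp_pos: [0.5498, -0.1981, 0.0226]
eef_rot: [-180.0, 0.0, -82.5]
contact_force: [0.3, 2.0, 0.8]
gripper_width: 0.0203
gripper_force: 1.1
```

```bash
python3 - <<'E'
from h import *
plan(.001,-.033,.022,-82.46)
look()
s,c,_=boxpose('top','t8.png')
s,c=cap('side'); save(c,'s8.png'); print(proj(s,c,[np.append(world(0,-.041),.015),np.append(world(0,-.175),.03)]).round())
a=cv2.imread('pics/t8.png')[130:260,290:460]
p=proj(s,c,[np.append(world(0,-.06),.03)])[0].astype(int); i=cv2.imread('pics/s8.png')[max(0,p[1]-70):p[1]+70,max(0,p[0]-140):p[0]+140]
cv2.imwrite('pics/s8c.png',cv2.resize(i,None,fx=2.8,fy=2.8,interpolation=cv2.INTER_CUBIC))
E
```

```text
t 16.0 lane [  0.7 -30.4] z 22.6 rot [-180.     0.   -82.5] F [0.34 1.96 0.76] w 0.0203
travel [ 0.0052 -0.0005  0.0011] dr [-0.      0.     -0.0001]
wrist 0.76 42802 [  1.  -88.9] [93.4 71.7] 90.0 min [ -34.9 -135.6] max [ 36.9 -42.2]
wrist 0.19 11679 [ 57.5 -93.4] [38.1 84.5] 0.05 min [  38.4 -135.6] max [ 76.6 -51.1]
rail -1 5862 y [-135.8  -50.7] x [42.8 46.6 53.5]
rail 1 5913 y [-135.9  -50.7] x [44.9 48.7 55.9]
top 0.68 14658 [-4.  -6.4] [204.4 481.7] 0.24 min [-106.7 -247.2] max [ 99. 234.]
top 0.58 1330 [  -0.3 -124.2] [92.4 69.9] 89.51 min [ -35.5 -170.4] max [ 34.6 -77.8]
[[323. 226.]
 [351. 259.]]
```

View pics/s8c.png

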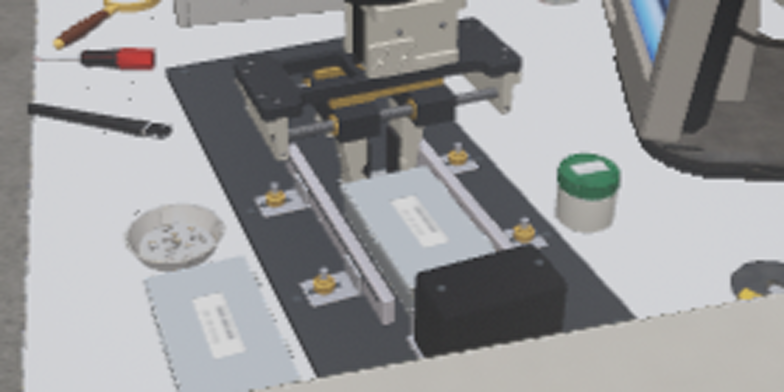

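Call:
{"name": "jog_arm", "arguments": {
  "travel": [
    [0.001,0,0],
    [0.002,0,0],
    [0.003,0,0],
    [0.004,0,0],
    [0.0045,0,0],
    [0.0045,0,0],
    [0.0045,0,0],
    [-0.01,0,0],
    [-0.05,0,0],
    [-0.1,0,0]
  ],
  "dr": [
    [0,0,0],
    [0,0,0],
    [0,0,0],
    [0,0,0],
    [0,0,0],
    [0,0,0],
    [0,0,0],
    [0,0,0],
    [0,0,0],
    [0,0,0]
  ],
  "claw": [0.23,0.23,0.23,0.23,0.23,0.23,0.23,0.23,0.23,0.23]
}}

```text
time_s: 17.5
tcp_pos: [0.5428, -0.1475, 0.0224]
eef_rot: [180.0, -0.0, -82.5]
contact_force: [-0.5, 0.6, 0.2]
gripper_width: 0.0202
gripper_force: 0.0
```

Call:
{"name": "jog_arm", "arguments": {
  "travel": [
    [-0.05,0,0],
    [-0.1,0,0],
    [-0.15,0,0],
    [-0.18,0,-0.05],
    [-0.2,0,-0.1],
    [-0.2,0,-0.15],
    [-0.2,0,-0.2],
    [-0.2,0,-0.2],
    [-0.2,0,-0.2],
    [-0.2,0,-0.2]
  ],
  "dr": [
    [0,0,0],
    [0,0,0],
    [0,0,0],
    [0,0,0],
    [0,0,0],
    [0,0,0],
    [0,0,0],
    [0,0,0],
    [0,0,0],
    [0,0,0]
  ],
  "claw": [0.23,0.23,0.23,0.23,0.23,0.23,0.23,0.23,0.23,0.23]
}}

```text
time_s: 18.75
tcp_pos: [0.5295, -0.0492, 0.1217]
eef_rot: [179.9, -0.0, -82.5]
contact_force: [0.1, -0.1, 0.2]
gripper_width: 0.0197
gripper_force: 0.0
```

```bash
python3 - <<'E'
from h import *
plan(.001,-.033,.022,-82.46)
s,c,_=boxpose('wrist','w9.png'); W=cloud(s,c); t=(W[...,:2]-Q[:2])@T2(Q)
for y in np.arange(-.056,.03,.004):
    m=(abs(t[...,0])<.012)&(abs(t[...,1]-y)<.002); print(round(y*1e3),m.sum(),(np.nanmedian(W[...,2][m])*1e3).round(1) if m.sum() else '',end=' | ')
m=(abs(abs(t[...,0])-.03)<.006)&(abs(t[...,1]+.02)<.015); print('plate',np.nanmedian(W[...,2][m])*1e3)
boxpose('top')
cv2.imwrite('pics/w9c.png',cv2.resize(cv2.imread('pics/w9.png'),None,fx=1.2,fy=1.2))
E
```

```text
t 18.75 lane [  0.2 119.9] z 121.7 rot [179.91  -0.   -82.49] F [ 0.15 -0.12  0.24] w 0.0197
travel [ 0.3057 -0.0021  0.1994] dr [ 0.0002 -0.     -0.0001]
-56 0  | -52 0  | -48 0  | -44 0  | -40 0  | -36 0  | -32 0  | -28 0  | -24 0  | -20 0  | -16 145 14.5 | -12 237 14.1 | -8 238 13.6 | -4 219 13.2 | 0 231 12.8 | 4 219 12.5 | 8 211 12.4 | 12 211 12.4 | 16 213 12.4 | 20 211 12.3 | 24 206 12.4 | 28 188 12.4 | plate 12.465865067378651
top 0.81 2421 [   0.3 -108.6] [128.   71.5] 89.78 min [ -35.4 -172.4] max [ 36.2 -44.7]
```

View pics/w9c.png

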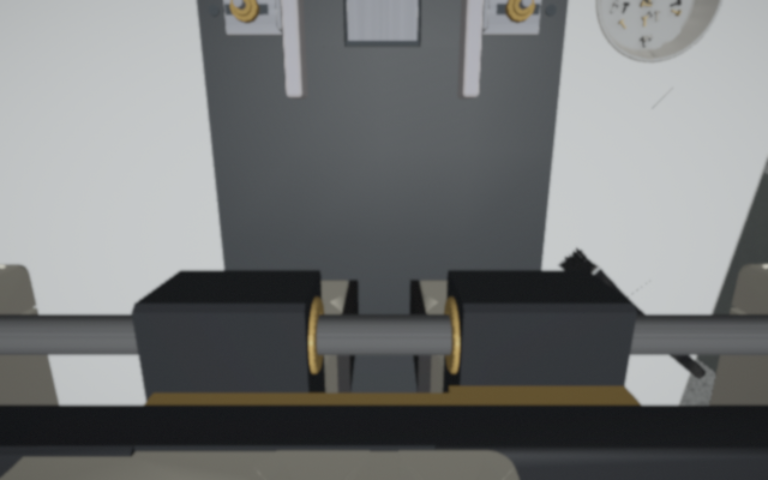

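The catch plate slopes up at about 0.12 rad, so it is up. The box is centred at x = 0.3 mm, y = -108.6 mm, and the arm is clear.

```bash
python3 -c "
from plant import r
print(r.close_job())"
```

```text
the job is handed in; nothing more can be done
None
```

I pushed the box down the lane to its home position and handed the job in at about 19 s; the cameras showed it centred 108.6 mm past the feed table's centre and square to the lane, with the catch up behind it, and no verdict came back.

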